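# Put the make-up kit right: swap the one odd pot for a pink one

### The job

The four-compartment wooden tray should hold four pink make-up pots, but one of them is orange. Take the orange pot out and stand it upright in the white saucer, then take the pink pot from the mixed spares on the cork board and stand it upright in the compartment that came free, so that the tray holds four pink pots.

Things in the scene. Friction and masses are not known exactly. Their poses are not given: they have to be found in the camera images.
- kit_tray: Fixed dark wooden tray, 165 x 165 x 20 mm high, open above. Its walls and a cross of equally high dividers are 5 mm thick: four compartments, 75 x 75 mm inside, centred at x, y = +-40 mm; floor 5 mm above the underside. Three hold a pink pot, one the orange pot, all of one size, 5 mm or less off centre along x and y. Origin: centre of the underside, on the table; x, y along the sides, z up.
- odd_pot: The wrong pot: a loose, closed round make-up jar, all orange with a thin white neck under its lid, 40 mm in diameter (neck 35 mm), 60 mm tall, about 60 to 110 g, standing in one of the tray's compartments. The neck is only drawn: it is gripped as a plain cylinder. Origin: centre of the underside; z up along its axis; yaw means nothing.
- spare_pot: The correct pot: a pink jar of the same shape and size (40 mm in diameter, 60 mm tall, about 70 to 100 g), standing on the fixed cork board (170 x 170 mm, 8 mm thick) among one green, one blue and one yellow jar of the same size. The four stand in a square, neighbours about 100 mm apart (at least 80 mm) between axes. Origin: centre of the underside; z up along its axis; yaw means nothing.
- saucer: Fixed, empty, white round saucer, 148 mm across the rim, 18 mm high, with a sloping 4 mm rim wall and a flat inner floor about 100 mm across, 6 mm above its underside. Origin: centre of the underside, on the table; z up.
Mind the look-alikes: they are no part of the job. There is more than one size of the saucer; the job needs the smallest.

How it is judged (in metres and radians):
At the end, for the whole second after the job is handed in: The orange pot stands upright (within 10 degrees) on the saucer floor, within 40 mm of its centre; the pink spare stands upright (within 10 degrees) on the floor of a tray compartment; the tray bears the weight of four pots, so the other three are still in it; both moved pots are at rest (horizontal distance between odd_pot and saucer below 0.04 m and z of odd_pot in the frame of saucer between 0.002 and 0.012 m and angle between each of odd_pot, spare_pot's own z axis and vertical below 0.17 rad and x of spare_pot in the frame of kit_tray between -0.066 and 0.066 m and y of spare_pot in the frame of kit_tray between -0.066 and 0.066 m and z of spare_pot in the frame of kit_tray between 0.001 and 0.011 m and contact force between kit_tray and anything else above 2.75 N and linear speed of each of odd_pot, spare_pot below 0.03 m/s); the robot touches nothing.
It also fails if it takes over 59 s, if anything falls off the work surface, if the arm or the gripper's body presses on something with over 40 N, if the wrist force passes 120 N, or if a joint passes its speed limit or range.

### The arm

A 6-joint arm with a two-finger parallel gripper is mounted at the origin on the work surface. World frame = base frame: x ahead of the robot, y to its left, z up, the work surface at z = 0. Lengths are in mm, angles in rad, forces in N, time in s.
With the tool pointing down it reaches from about 300 to 775 mm from the base axis. Payload 14.6 kg.
Tool frame: the origin (TCP) lies at the very end of the fingers, on their centre line; the grasp point (between the pads) lies 19 mm behind it; z points along the fingers, y is the line along which they close (so a half turn about z gives the same grasp; the last joint's range is limited). The gripper opens to 94 mm and grips with 3 to 60 N. Pads are 16 mm wide; open, the fingers measure 119 mm over their backs; the gripper's body (75 mm by 177 mm) begins 78 mm behind the grasp point.
Start: joints at [-1.296, 0.3, 1.521, -0, 1.321, -0.067], TCP at [184.344, -518.176, 205.446] pointing down, gripper open.
Joint ranges: [-3.03, 3.03], [-0.79, 2.21], [0.23, 2.52], [-1.04, 4.18], [0, 3.07], [-2.55, 2.55]. Speed limits (rad/s): [2.22, 2.22, 2.57, 3.14, 3.14, 3.14].

### API

Orientations are given as [roll, pitch, yaw] about the fixed x, y, z axes, in that order (R = Rz(yaw) Ry(pitch) Rx(roll)).
In Python, from cell import manip gives the robot as it stands.
- The arm moves only by the tool servo_tool, never from a script. Its argument "motion" is a list that holds one entry, the list of rows, each a list of 7 numbers: the shift along the world's x, y, z as a fraction of full scale, then the turn, a rotation vector about the world's x, y, z as a fraction of full scale, then the closure, from 0 (fully open) to 1 (shut). In form: [[[x, y, z, rx, ry, rz, gripper], ...]]. A call has 1 to 10 rows; each row is the pose to reach, as a shift and turn from the pose commanded when the call began, turning the shorter way round; what a row does not reach only later rows make up. Full scale, the value 1, is 0.5 m for a shift and pi rad for a turn. A row lasts 1/10 s, in which the tool goes at most 50 mm and 8.59 degrees, less where a joint would pass 70% of its speed; a pose out of reach is approached as far as the arm can. A call with a number of a shift or a turn outside -1 to 1 is refused whole. A call with a gripper value outside its range is refused whole. The fingers move at their own pace and stop on an object; "newtons" is the grip in N (left out, the last holds). Time passes only in rows, so rows that repeat a pose let the fingers close. It gives the time, the measured TCP pose, the force, the opening and the grip force at its end, in the units of the state.
- manip.read_state(): the state, without advancing time (a new reading comes with each control period).
- manip.camera(name): name is "side" or "top"; returns a dict with "frame" (480x640x3 uint8, red, green, blue), "range_z" (480x640 float32, mm along the optical axis (not along the pixel's ray), 0 where there is no reading), "vfov" (degrees; the focal length in pixels is half the picture's height over the tangent of half this angle, whatever the lens; pixels are square), "cx", "cy" (the principal point, pixels), "k1" (the pictures are not rectified: a ray, as slopes to the right and down, at radius r is drawn at 1 + k1 r^2 times it, then the intrinsics apply), "cam_to_world" (4x4, takes a point from camera to world coordinates). Camera axes: x right, y down, z forward; pixel columns grow to the right and rows downward; lengths in mm; the calibration is good to about 2 mm. A picture is of the moment at which its call begins.
- manip.sign_off(): hands the job in; it is judged then, once.
The state is a dict: "clock": time; "joints": joint angles; "qd": joint speeds; "effort": joint torques, N m; "eef_pos": TCP position; "eef_rot": TCP orientation; "wrist_force": force on the tool from outside, world axes, zero at the start; "moment": the same for the moment, N m; "finger_gap": finger opening in mm; "finger_force": force on a finger pad.
Only numpy, scipy, OpenCV 4.12 (cv2) and the standard library are available. Lean on these libraries where they do the work, as an engineer would, in place of code of your own. Each camera call takes 0.05 s, during which the arm holds its last target. There are 200 camera calls.

## Working session

There is one attempt and no reset: what is moved stays moved. The work goes in short steps, Python scripts to look and compute and a tool call to move; the robot and the scene stay as the last step left them, time stands still between calls to the robot, and variables do not carry over. Pictures are saved under pics/ and viewed, at most 10 in all, crops included, and the job is handed in when it is done.

Besides the shell and the picture viewer there is one more tool, called as name(argument=value, ...), one argument or row to a line, values as JSON. servo_tool: Moves the arm, as the interface text tells. Its arguments: {"type":"object","properties":{"motion":{"type":"array"},"newtons":{"type":"number"}},"required":["motion"]}

```bash
mkdir -p pics
cat > h.py <<'E'
import numpy as np, cv2
from cell import manip
def cam(n):
    c=manip.camera(n); return c
def K(c):
    f=240/np.tan(np.radians(c["vfov"])/2); return np.array([[f,0,c["cx"]],[0,f,c["cy"]],[0,0,1.]])
def slopes(c,uv):
    uv=np.array(uv,float).reshape(-1,1,2)
    return cv2.undistortPoints(uv,K(c),np.array([c["k1"],0,0,0,0.]))[:,0]
def plane(c,uv,z):
    s=slopes(c,uv); T=np.array(c["cam_to_world"]); d=np.c_[s,np.ones(len(s))]@T[:3,:3].T; o=T[:3,3]
    return o+d*((z-o[2])/d[:,2])[:,None]
def cloud(c):
    v,u=np.mgrid[:480,:640]; s=slopes(c,np.c_[u.ravel(),v.ravel()]); z=c["range_z"].ravel()
    T=np.array(c["cam_to_world"]); P=(np.c_[s,np.ones(len(s))]*z[:,None])@T[:3,:3].T+T[:3,3]
    P[z==0]=np.nan
    return P.reshape(480,640,3)
def save(im,n): cv2.imwrite("pics/"+n,cv2.cvtColor(im,cv2.COLOR_RGB2BGR))
E
python3 - <<'E'
from h import *
for n in("top","side"):
    c=cam(n); save(c["frame"],n+"0.png"); np.save(n+"0.npy",c,allow_pickle=True)
    print(n,c["vfov"],c["cx"],c["cy"],c["k1"],np.round(c["cam_to_world"],3).tolist(),(c["range_z"]==0).mean())
print(manip.read_state())
E
```

```text
top 52.77575540592301 318.6826022426017 239.75176009760037 -0.10573904073041379 [[0.021, -0.998, 0.063, 415.362], [-0.999, -0.023, -0.024, -65.519], [0.025, -0.063, -0.998, 1236.307], [0.0, 0.0, 0.0, 1.0]] 0.0038736979166666668
side 55.10303383603669 318.3778249210684 247.55443110635585 -0.021264115242093786 [[-0.99, -0.096, 0.099, 370.769], [-0.138, 0.718, -0.683, 534.812], [-0.005, -0.69, -0.724, 656.825], [0.0, 0.0, 0.0, 1.0]] 0.003955078125
{'clock': 0.1, 'joints': array([-1.29559719e+00,  3.00391155e-01,  1.52151060e+00, -1.32718772e-05,
        1.32070826e+00, -6.66124563e-02]), 'qd': array([-0.00085125, -0.00078154, -0.0014717 , -0.00161683,  0.00073556,
        0.00116674]), 'effort': array([ 4.63634660e-04, -5.32648051e+01, -3.53285801e+01,  7.08997459e-02,
        2.34483078e-02, -6.33535251e-05]), 'eef_pos': array([ 184.28051557, -517.96001972,  204.96000122]), 'eef_rot': array([-3.14057669e+00, -5.48915553e-05,  3.41814856e-01]), 'wrist_force': array([-0.18569863, -0.76191457,  0.46169857]), 'moment': array([-0.00462643, -0.00434097,  0.01138705]), 'finger_force': 0.0, 'finger_gap': 94.04013135775999}
```

View pics/top0.png

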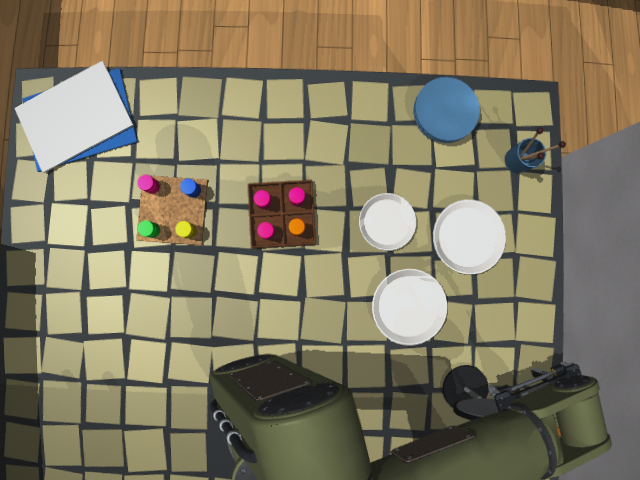

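View pics/side0.png

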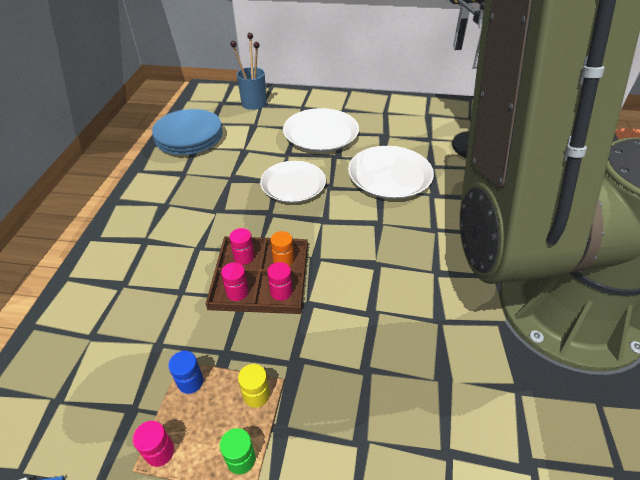

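Top view: orange pot at (297,227). Pink pots in the tray at (262,198), (296,196) and (265,230); pink spare on the cork at (148,183), with blue (189,187), green (147,229) and yellow (183,229) beside it. White saucers at (388,222), the smallest, then (469,237) and (410,307). Chosen: orange (297,227), saucer (388,222), pink (148,183). The side view agrees.

Run:
```python
from h import *
t=np.load("top0.npy",allow_pickle=True).item(); s=np.load("side0.npy",allow_pickle=True).item()
cols={"orange":((8,180,150),(20,255,255)),"pink":((155,150,100),(175,255,255)),"blue":((108,180,100),(125,255,255)),"green":((50,150,100),(75,255,255)),"yellow":((26,200,150),(34,255,255))}
for n,c in(("top",t),("side",s)):
    hsv=cv2.cvtColor(c["frame"],cv2.COLOR_RGB2HSV); P=cloud(c)
    for k,(a,b) in cols.items():
        m=cv2.inRange(hsv,a,b); N,l,st,ce=cv2.connectedComponentsWithStats(m)
        for i in range(1,N):
            if st[i,4]<60: continue
            q=P[l==i]; q=q[np.isfinite(q[:,2])]
            zt=np.percentile(q[:,2],95)
            top=q[q[:,2]>zt-6]
            if zt>100 or zt<40: continue
            (u,r)=cv2.minEnclosingCircle(top[:,:2].astype(np.float32))
            print(n,k,np.round(ce[i]),"ztop",round(zt,1),"lid centre",np.round((top[:,:2].max(0)+top[:,:2].min(0))/2,1),np.round(u,1),"r",round(r,1))
    # saucers
    m=cv2.inRange(hsv,(0,0,150),(180,40,255)); N,l,st,ce=cv2.connectedComponentsWithStats(m)
    for i in range(1,N):
        q=P[l==i]; q=q[np.isfinite(q[:,2])]
        if st[i,4]<800 or np.median(q[:,2])>40: continue
        cs,_=cv2.findContours((l==i).astype(np.uint8),0,1); w=plane(c,max(cs,key=len)[:,0],18)[:,:2].astype(np.float32)
        e=cv2.fitEllipse(w); print(n,"white",np.round(ce[i]),st[i,4],"centre",np.round(e[0],1),"diam",np.round(e[1]),"z",np.round(np.percentile(q[:,2],[5,50,95]),1))
c=t;P=cloud(c)
hsv=cv2.cvtColor(c["frame"],cv2.COLOR_RGB2HSV); m=cv2.inRange(hsv,(0,60,20),(15,255,130)); m[:170]=0;m[260:]=0;m[:,:235]=0;m[:,330:]=0
m=cv2.morphologyEx(m,cv2.MORPH_OPEN,np.ones((2,2)))
v,u=np.nonzero(m); print("tray",cv2.minAreaRect(plane(c,np.c_[u,v],20)[:,:2].astype(np.float32)))
im=cv2.resize(t["frame"][165:255,125:425],None,fx=2.6,fy=2.6); im2=cv2.resize(s["frame"][150:480,130:440],None,fx=1,fy=1)
o=np.zeros((im.shape[0]+330,im.shape[1],3),np.uint8); o[:im.shape[0]]=im; o[im.shape[0]:,:310]=im2; save(o,"crop.png"); print(o.shape)
```

```text
top orange [296. 226.] ztop 68.1 lid centre [523.1 -39.1] [522.4 -38.2] r 19.4
top pink [147. 184.] ztop 70.9 lid centre [620.9 334.8] [621.4 335. ] r 19.4
top pink [296. 195.] ztop 68.4 lid centre [599.  -37.2] [598.7 -36.4] r 19.8
top pink [261. 198.] ztop 67.6 lid centre [589.9  49.2] [589.7  49.1] r 19.9
top pink [265. 230.] ztop 68.1 lid centre [511.7  37.1] [511.8  37.5] r 19.7
top blue [191. 185.] ztop 71.6 lid centre [612.9 223.7] [613.2 226.8] r 18.9
top green [147. 228.] ztop 71.6 lid centre [508.4 328.5] [508.6 329.4] r 18.5
top yellow [186. 229.] ztop 71.3 lid centre [508.2 231.8] [508.8 235.4] r 18.5
top white [ 73. 116.] 7158 centre [805.2 561.2] diam [230. 323.] z [11.9 16.  19.9]
top white [387. 221.] 2567 centre [ 544.  -268.3] diam [145. 145.] z [ 1.9  6.9 17.9]
top white [469. 236.] 4295 centre [ 510.5 -482.6] diam [191. 191.] z [ 4.2  9.5 23.7]
top white [409. 306.] 4530 centre [ 329.  -327.8] diam [191. 191.] z [ 4.4  9.5 23.8]
side orange [281. 246.] ztop 66.2 lid centre [521.8 -37.8] [521.5 -37.5] r 20.7
side pink [237. 264.] ztop 66.0 lid centre [593.5   7.3] 
[... 191 characters left out ...]
. 371.] ztop 69.1 lid centre [614.1 231.2] [614.9 231. ] r 20.6
side green [237. 450.] ztop 69.8 lid centre [508.8 331.8] [508.7 331.9] r 19.7
side yellow [253. 384.] ztop 69.3 lid centre [509.  238.4] [509.7 238.4] r 19.9
side white [358.  46.] 19089 centre [  468.5 -1076.9] diam [749. 952.] z [-162.7  -21.3  102.2]
side white [321. 128.] 2506 centre [ 511.4 -489.4] diam [192. 193.] z [ 6.5  9.4 23.9]
side white [391. 171.] 3474 centre [ 329.1 -334. ] diam [191. 193.] z [ 6.8  9.4 23.9]
side white [293. 181.] 2124 centre [ 543.9 -267.1] diam [144. 145.] z [ 4.   6.7 17.8]
tray ((554.959716796875, -1.0048751831054688), (165.66073608398438, 164.9212188720703), 4.668551921844482)
(564, 780, 3)
```

View pics/crop.png

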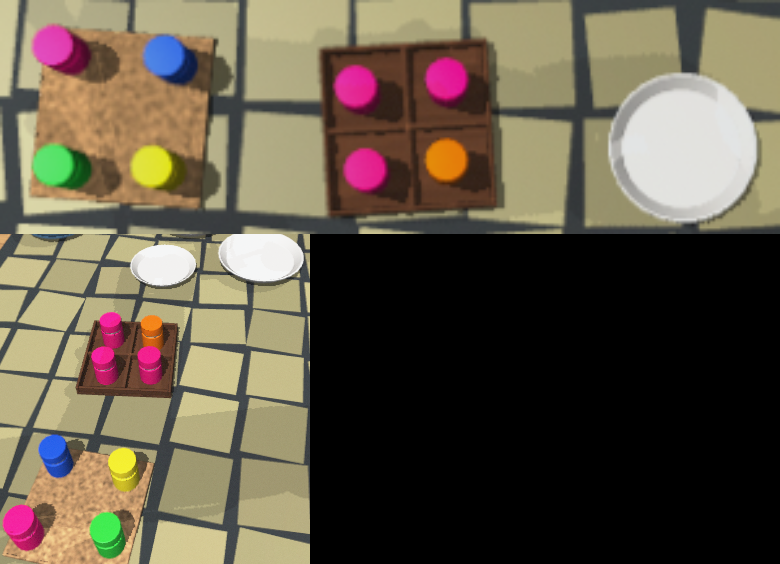

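The crop confirms it: the four-compartment tray has orange at lower right, the pink spare is at the cork's upper left, and the saucer measures about 145 mm. Next I move above the orange pot with the fingers on the tray's diagonal.

servo_tool(
  motion=[
    [[0.06,0.09,0,0,0,0.04,0],[0.15,0.21,0,0,0,0.08,0],[0.23,0.33,0,0,0,0.11,0],[0.31,0.44,0,0,0,0.141,0.2],[0.39,0.55,0,0,0,0.141,0.2],[0.46,0.66,0,0,0,0.141,0.2],[0.54,0.77,0,0,0,0.141,0.2],[0.61,0.87,0,0,0,0.141,0.2],[0.66,0.935,-0.02,0,0,0.141,0.2],[0.675,0.959,-0.04,0,0,0.141,0.2]],
  ],
  newtons=20,
)

```text
clock: 1.1
eef_pos: [472.7, -107.7, 196.6]
eef_rot: [3.141, -0.0, 0.785]
wrist_force: [0.7, -0.5, -0.4]
finger_gap: 75.2
finger_force: 0.0
```

servo_tool(
  motion=[
    [[0,0,-0.03,0,0,0,0.2],[0,0,-0.06,0,0,0,0.2],[0,0,-0.06,0,0,0,0.2],[0,0,-0.06,0,0,0,0.2]],
  ],
)

```text
clock: 1.5
eef_pos: [471.7, -109.8, 166.6]
eef_rot: [-3.141, 0.0, 0.784]
wrist_force: [-0.1, 0.7, -0.5]
finger_gap: 75.3
finger_force: 0.0
```

Run:
```python
from h import *
c=cam("side"); save(cv2.resize(c["frame"][100:340,150:450],None,fx=2,fy=2),"s1.png")
s=manip.read_state(); print(s["clock"],s["eef_pos"],s["eef_rot"],s["finger_gap"],s["joints"])
```

```text
1.55 [ 471.86184323 -109.95757492  167.01436827] [ 3.14102480e+00 -3.06267861e-04  7.84237000e-01] 75.29731400217507 [-3.04561202e-01  1.91062666e-01  1.74992357e+00  8.74180551e-06
  1.19996129e+00  4.81995046e-01]
```

View pics/s1.png

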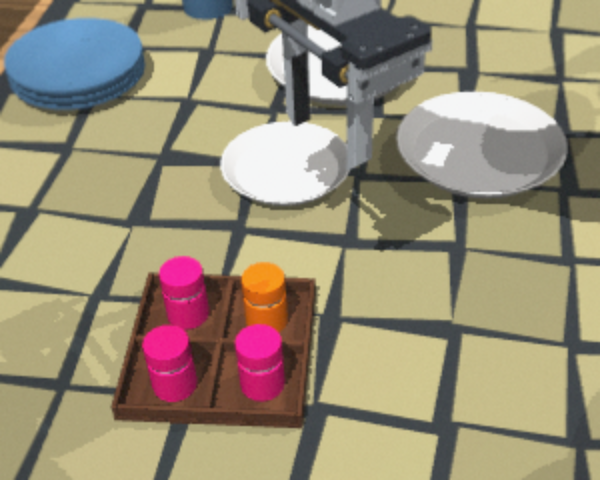

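The image shows the open gripper at about crop (330,120), short of the tray. Orange is at crop (264,298), undisturbed. I'll go above the pot at z≈100 and take the close look there.

servo_tool(
  motion=[
    [[0.05,0.07,0,0,0,0,0.2],[0.09,0.13,-0.02,0,0,0,0.2],[0.1,0.143,-0.08,0,0,0,0.2],[0.1,0.143,-0.13,0,0,0,0.2],[0.1,0.143,-0.13,0,0,0,0.2],[0.1,0.143,-0.13,0,0,0,0.2]],
  ],
)

```text
clock: 2.15
eef_pos: [522.1, -38.6, 102.5]
eef_rot: [3.141, -0.0, 0.784]
wrist_force: [0.3, 0.0, 0.5]
finger_gap: 75.2
finger_force: 0.0
```

Run:
```python
from h import *
c=cam("side"); save(cv2.resize(c["frame"][130:330,170:370],None,fx=3,fy=3),"s2.png")
s=manip.read_state(); print(s["clock"],s["eef_pos"],s["eef_rot"],s["finger_gap"])
```

```text
2.2 [522.41962098 -38.66533696 103.09613993] [ 3.13987015e+00 -1.29232664e-03  7.84040147e-01] 75.31830113432935
```

View pics/s2.png

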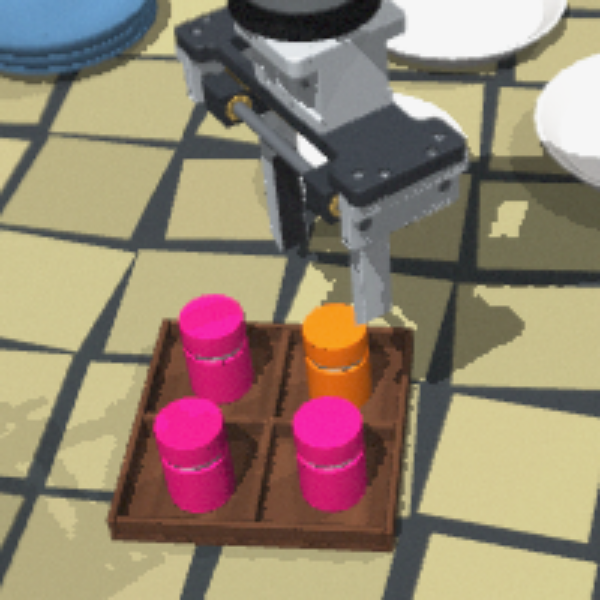

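The fingers straddle the orange pot (crop (335,330)) with the neighbours clear. I descend to TCP z≈29 and close.

servo_tool(
  motion=[
    [[0,0,-0.05,0,0,0,0.2],[0,0,-0.1,0,0,0,0.2],[0,0,-0.135,0,0,0,0.2],[0,0,-0.148,0,0,0,0.2],[0,0,-0.148,0,0,0,0.4],[0,0,-0.148,0,0,0,0.5],[0,0,-0.148,0,0,0,0.7],[0,0,-0.148,0,0,0,0.7],[0,0,-0.148,0,0,0,0.7],[0,0,-0.148,0,0,0,0.7]],
  ],
  newtons=20,
)

```text
clock: 3.2
eef_pos: [522.0, -38.2, 27.8]
eef_rot: [3.141, -0.0, 0.785]
wrist_force: [-0.4, -1.2, 5.9]
finger_gap: 39.8
finger_force: 20.0
```

servo_tool(
  motion=[
    [[0,0,0.02,0,0,0,0.7],[0,0,0.06,0,0,0,0.7],[0,0,0.11,0,0,0,0.7],[0,0,0.16,0,0,0,0.7],[0,0,0.2,0,0,0,0.7],[0,0,0.2,0,0,0,0.7],[0,0,0.2,0,0,0,0.7]],
  ],
)

```text
clock: 3.9
eef_pos: [521.5, -38.1, 127.2]
eef_rot: [3.142, -0.0, 0.785]
wrist_force: [-0.2, 0.3, -1.3]
finger_gap: 39.6
finger_force: 20.0
```

```bash
cat > pot.py <<'E'
from h import *
import sys
# lid height/centre of coloured pots seen by side camera
def pots(name="side"):
    c=cam(name); hsv=cv2.cvtColor(c["frame"],cv2.COLOR_RGB2HSV); P=cloud(c)
    for k,a,b in(("orange",(8,180,130),(20,255,255)),("pink",(155,150,80),(175,255,255))):
        m=cv2.inRange(hsv,a,b); N,l,st,ce=cv2.connectedComponentsWithStats(m)
        for i in range(1,N):
            if st[i,4]<60: continue
            q=P[l==i]; q=q[np.isfinite(q[:,2])]; zt=np.percentile(q[:,2],97); t=q[q[:,2]>zt-5]
            print(name,k,np.round(ce[i]),st[i,4],"ztop",round(zt,1),"mid",np.round((t[:,:2].max(0)+t[:,:2].min(0))/2,1),"zmin",round(np.percentile(q[:,2],3),1))
    return c
if __name__=="__main__":
    for n in sys.argv[1:]: pots(n)
    s=manip.read_state(); print(s["clock"],s["eef_pos"],s["finger_gap"],s["wrist_force"])
E
python3 pot.py side top
```

```text
side orange [275. 211.] 513 ztop 165.3 mid [527.9 -34.9] zmin 108.0
side pink [238. 265.] 1520 ztop 66.4 mid [593.3   7.8] zmin 7.8
side pink [280. 280.] 792 ztop 66.8 mid [510.7  37.8] zmin 7.5
side pink [153. 443.] 1327 ztop 69.7 mid [621.9 338. ] zmin 16.3
top orange [559. 429.] 97 ztop 228.0 mid [  79.7 -619.3] zmin 221.7
top pink [146. 183.] 225 ztop 71.0 mid [620.7 334.9] zmin 43.2
4.0 [521.11426402 -38.06350162 126.23031213] 39.78756117218509 [ 1.03632382 -0.01018502 -0.30066558]
```

Lifted cleanly: lid at 165, no slip. On to the saucer.

servo_tool(
  motion=[
    [[0.003,-0.03,0,0,0,0,0.7],[0.01,-0.1,0,0,0,0,0.7],[0.018,-0.18,0,0,0,0,0.7],[0.026,-0.27,0,0,0,0,0.7],[0.034,-0.35,0,0,0,0,0.7],[0.04,-0.42,0,0,0,0,0.7],[0.044,-0.45,0,0,0,0,0.7],[0.044,-0.459,-0.02,0,0,0,0.7],[0.044,-0.459,-0.07,0,0,0,0.7],[0.044,-0.459,-0.12,0,0,0,0.7]],
  ],
)

```text
clock: 5.0
eef_pos: [543.5, -266.7, 65.8]
eef_rot: [-3.141, -0.0, 0.785]
wrist_force: [-0.2, -0.8, -2.2]
finger_gap: 39.6
finger_force: 20.0
```

```bash
python3 pot.py side
```

```text
side orange [289. 161.] 342 ztop 103.9 mid [ 549.9 -263.3] zmin 46.2
side pink [238. 265.] 1515 ztop 66.3 mid [593.1   7.9] zmin 7.4
side pink [280. 281.] 792 ztop 66.5 mid [511.2  38. ] zmin 8.0
side pink [153. 443.] 1327 ztop 69.6 mid [621.7 337.9] zmin 16.1
5.05 [ 541.67884777 -265.55405684   61.24860148] 40.013441758762916 [-1.41617136  0.36756391 -5.69714095]
```

servo_tool(
  motion=[
    [[0,0,-0.03,0,0,0,0.7],[0,0,-0.06,0,0,0,0.7],[0,0,-0.06,0,0,0,0.7],[0,0,-0.06,0,0,0,0.7]],
  ],
)

```text
clock: 5.45
eef_pos: [543.9, -267.6, 37.6]
eef_rot: [3.141, -0.0, 0.785]
wrist_force: [0.8, 0.7, -0.2]
finger_gap: 39.7
finger_force: 20.0
```

Bottom about 8 mm above the floor; lower 7.5, then release slowly.

servo_tool(
  motion=[
    [[0,0,-0.01,0,0,0,0.7],[0,0,-0.015,0,0,0,0.7],[0,0,-0.015,0,0,0,0.7],[0,0,-0.015,0,0,0,0.5],[0,0,-0.015,0,0,0,0.4],[0,0,-0.015,0,0,0,0.2],[0,0,-0.015,0,0,0,0.2],[0,0,-0.015,0,0,0,0.2]],
  ],
)

```text
clock: 6.25
eef_pos: [543.7, -267.7, 29.9]
eef_rot: [3.142, -0.0, 0.785]
wrist_force: [-0.2, -0.3, -0.2]
finger_gap: 74.2
finger_force: 0.0
```

servo_tool(
  motion=[
    [[0,0,0.04,0,0,0,0.2],[0,0,0.12,0,0,0,0.2],[0,0,0.2,0,0,0,0.2],[0,0,0.25,0,0,0,0.2],[0,0,0.25,0,0,0,0.2]],
  ],
)

```text
clock: 6.75
eef_pos: [545.0, -268.3, 158.9]
eef_rot: [3.135, -0.002, 0.785]
wrist_force: [1.1, -0.1, 0.1]
finger_gap: 75.2
finger_force: 0.0
```

```bash
python3 pot.py side top
```

```text
side orange [292. 173.] 466 ztop 67.4 mid [ 543.3 -266. ] zmin 10.3
side pink [238. 265.] 1518 ztop 66.3 mid [593.3   7.1] zmin 7.5
side pink [280. 280.] 792 ztop 66.4 mid [510.6  38.3] zmin 7.5
side pink [153. 443.] 1327 ztop 69.7 mid [621.8 338.4] zmin 15.8
top orange [558. 429.] 100 ztop 227.0 mid [  79.7 -620.1] zmin 221.3
top pink [146. 183.] 230 ztop 72.2 mid [620.5 334.3] zmin 42.6
top pink [296. 196.] 259 ztop 68.8 mid [598.7 -36. ] zmin 7.8
top pink [262. 199.] 269 ztop 69.0 mid [589.5  48.8] zmin 6.6
top pink [266. 230.] 254 ztop 69.2 mid [511.6  38. ] zmin 5.8
6.85 [ 543.64967166 -267.61204389  154.66006999] 75.26352016349932 [-0.18212442  0.33831774 -1.11316477]
```

Orange stands in the saucer (lid at 67, centred). Now the spare, in two calls.

servo_tool(
  motion=[
    [[0.01,0.05,0,0,0,0,0.2],[0.02,0.14,0,0,0,0,0.2],[0.03,0.23,0,0,0,0,0.2],[0.04,0.32,0,0,0,0,0.2],[0.05,0.41,0,0,0,0,0.2],[0.06,0.5,0,0,0,0,0.2],[0.075,0.59,0,0,0,0,0.2],[0.09,0.68,0,0,0,0,0.2],[0.1,0.76,0,0,0,0,0.2],[0.1,0.8,0,0,0,0,0.2]],
  ],
)

```text
clock: 7.85
eef_pos: [593.0, 135.3, 152.8]
eef_rot: [-3.14, 0.002, 0.787]
wrist_force: [0.1, -0.8, 0.4]
finger_gap: 75.1
finger_force: 0.0
```

servo_tool(
  motion=[
    [[0,0,0,0,0,0,0.2],[0,0,0,0,0,0,0.2]],
  ],
)

```text
clock: 8.05
eef_pos: [593.2, 132.0, 153.5]
eef_rot: [-3.141, 0.002, 0.785]
wrist_force: [-0.1, -0.1, -0.1]
finger_gap: 75.2
finger_force: 0.0
```

Remaining: dx 28.5, dy 204.5, then down to z≈105.

servo_tool(
  motion=[
    [[0.01,0.06,0,0,0,0,0.2],[0.02,0.14,0,0,0,0,0.2],[0.03,0.22,0,0,0,0,0.2],[0.045,0.3,0,0,0,0,0.2],[0.055,0.37,0,0,0,0,0.2],[0.057,0.409,-0.03,0,0,0,0.2],[0.057,0.409,-0.09,0,0,0,0.2],[0.057,0.409,-0.1,0,0,0,0.2],[0.057,0.409,-0.1,0,0,0,0.2]],
  ],
)

```text
clock: 8.95
eef_pos: [622.3, 335.2, 103.9]
eef_rot: [-3.141, 0.002, 0.783]
wrist_force: [1.0, 0.4, 0.5]
finger_gap: 75.4
finger_force: 0.0
```

Run:
```python
from pot import *
c=pots("side"); save(cv2.resize(c["frame"][300:480,80:320],None,fx=2.5,fy=2.5),"s3.png")
s=manip.read_state(); print(s["clock"],s["eef_pos"],s["joints"])
```

```text
side pink [280. 281.] 792 ztop 66.5 mid [510.9  38.7] zmin 7.1
side pink [236. 286.] 546 ztop 65.9 mid [531.5 184. ] zmin 7.6
side pink [161. 452.] 517 ztop 68.4 mid [590.1 355.2] zmin 13.3
9.0 [622.80137028 335.58218077 105.43372091] [ 4.42492872e-01  7.39925907e-01  1.09999109e+00 -7.00419600e-05
  1.30173360e+00  1.23008872e+00]
```

View pics/s3.png

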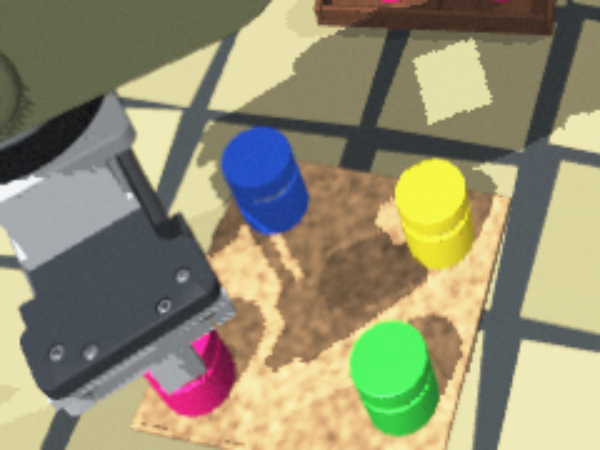

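The gripper is over the pink spare (crop (195,375)), clear of blue (262,175) and green (395,375). I descend and grip.

servo_tool(
  motion=[
    [[0,0,-0.05,0,0,0,0.2],[0,0,-0.1,0,0,0,0.2],[0,0,-0.13,0,0,0,0.2],[0,0,-0.144,0,0,0,0.2],[0,0,-0.144,0,0,0,0.4],[0,0,-0.144,0,0,0,0.5],[0,0,-0.144,0,0,0,0.7],[0,0,-0.144,0,0,0,0.7],[0,0,-0.144,0,0,0,0.7],[0,0,-0.144,0,0,0,0.7]],
  ],
)

```text
clock: 10.0
eef_pos: [622.4, 337.0, 33.4]
eef_rot: [3.141, -0.001, 0.785]
wrist_force: [-1.3, -0.9, 3.1]
finger_gap: 39.5
finger_force: 20.0
```

servo_tool(
  motion=[
    [[0,0,0.02,0,0,0,0.7],[0,0,0.06,0,0,0,0.7],[0,0,0.11,0,0,0,0.7],[0,0,0.16,0,0,0,0.7],[0,0,0.2,0,0,0,0.7],[0,0,0.22,0,0,0,0.7],[0,0,0.22,0,0,0,0.7]],
  ],
)

```text
clock: 10.7
eef_pos: [622.6, 337.1, 144.4]
eef_rot: [3.141, -0.002, 0.785]
wrist_force: [0.9, -0.2, -0.4]
finger_gap: 39.8
finger_force: 20.0
```

```bash
python3 pot.py side
```

```text
side pink [237. 273.] 1177 ztop 66.3 mid [530.  172.8] zmin 6.5
side pink [280. 281.] 792 ztop 66.5 mid [510.7  38.3] zmin 6.6
side pink [141. 428.] 87 ztop 131.4 mid [611.7 349.7] zmin 122.2
10.75 [622.17010371 336.86504912 142.80685837] 39.529860652952785 [ 0.37723642  0.45671332 -0.88092627]
```

servo_tool(
  motion=[
    [[-0.01,-0.03,0,0,0,0,0.7],[-0.03,-0.11,0,0,0,0,0.7],[-0.055,-0.2,0,0,0,0,0.7],[-0.08,-0.29,0,0,0,0,0.7],[-0.105,-0.38,0,0,0,0,0.7],[-0.13,-0.47,0,0,0,0,0.7],[-0.155,-0.56,0,0,0,0,0.7],[-0.18,-0.65,0,0,0,0,0.7],[-0.195,-0.72,0,0,0,0,0.7],[-0.205,-0.756,0,0,0,0,0.7]],
  ],
)

```text
clock: 11.75
eef_pos: [518.4, -43.5, 141.7]
eef_rot: [-3.14, 0.001, 0.783]
wrist_force: [-0.3, 0.1, -0.8]
finger_gap: 39.4
finger_force: 20.0
```

servo_tool(
  motion=[
    [[0,0,0,0,0,0,0.7],[0,0,0,0,0,0,0.7]],
  ],
)

```text
clock: 11.95
eef_pos: [519.5, -40.9, 142.1]
eef_rot: [-3.141, 0.001, 0.784]
wrist_force: [-0.2, 0.6, -0.5]
finger_gap: 39.7
finger_force: 20.0
```

```bash
python3 pot.py side
```

```text
side pink [277. 205.] 561 ztop 177.6 mid [526.  -37.5] zmin 119.9
side pink [238. 265.] 1521 ztop 66.4 mid [592.9   6.6] zmin 7.7
side pink [280. 280.] 791 ztop 66.5 mid [511.   37.7] zmin 7.6
12.0 [519.63872849 -40.42158903 142.21533984] 39.616062925605 [ 0.40452387 -0.03532016 -1.54657933]
```

servo_tool(
  motion=[
    [[0,0,-0.04,0,0,0,0.7],[0,0,-0.1,0,0,0,0.7],[0,0,-0.15,0,0,0,0.7],[0,0,-0.19,0,0,0,0.7],[0,0,-0.205,0,0,0,0.7],[0,0,-0.205,0,0,0,0.7],[0,0,-0.205,0,0,0,0.7]],
  ],
)

```text
clock: 12.7
eef_pos: [520.3, -40.7, 41.1]
eef_rot: [3.141, -0.001, 0.785]
wrist_force: [-0.1, -0.9, -0.8]
finger_gap: 39.7
finger_force: 20.0
```

```bash
python3 pot.py side
```

```text
side pink [280. 268.] 1249 ztop 76.3 mid [525.9 -39.2] zmin 8.6
side pink [238. 265.] 1506 ztop 66.3 mid [593.1   6.7] zmin 7.9
12.75 [520.34248755 -40.87463618  41.31005589] 39.46589595181658 [-0.47188142  0.72627765 -0.57651053]
```

About 10 mm left to go; lower 9.5, release and retreat.

servo_tool(
  motion=[
    [[0,0,-0.01,0,0,0,0.7],[0,0,-0.019,0,0,0,0.7],[0,0,-0.019,0,0,0,0.7],[0,0,-0.019,0,0,0,0.5],[0,0,-0.019,0,0,0,0.4],[0,0,-0.019,0,0,0,0.2],[0,0,-0.019,0,0,0,0.2],[0,0,-0.019,0,0,0,0.2]],
  ],
)

```text
clock: 13.55
eef_pos: [519.8, -41.2, 30.9]
eef_rot: [3.141, -0.0, 0.785]
wrist_force: [0.3, 0.1, -0.8]
finger_gap: 74.0
finger_force: 0.0
```

servo_tool(
  motion=[
    [[0,0,0.04,0,0,0,0.2],[0,0,0.12,0,0,0,0.2],[0,0,0.2,0,0,0,0.2],[0,0,0.28,0,0,0,0.2],[0,0,0.32,0,0,0,0.2],[0,0,0.32,0,0,0,0.2]],
  ],
)

```text
clock: 14.15
eef_pos: [520.8, -41.3, 193.8]
eef_rot: [3.137, -0.003, 0.785]
wrist_force: [0.0, 0.5, -0.6]
finger_gap: 74.8
finger_force: 0.0
```

Run:
```python
from pot import *
c=pots("side"); save(cv2.resize(c["frame"][100:340,170:410],None,fx=2.4,fy=2.4),"s4.png")
s=manip.read_state(); print(s["clock"],s["eef_pos"],s["finger_gap"],s["qd"])
```

```text
side pink [238. 265.] 1519 ztop 66.3 mid [593.3   6.9] zmin 7.2
side pink [282. 265.] 1439 ztop 66.5 mid [ 5.148e+02 -1.000e-01] zmin 8.6
14.2 [520.01106469 -41.1974366  191.51832316] 75.40163368707843 [ 0.00204764  0.03596954  0.04169826 -0.00045218 -0.01708955 -0.00132015]
```

View pics/s4.png

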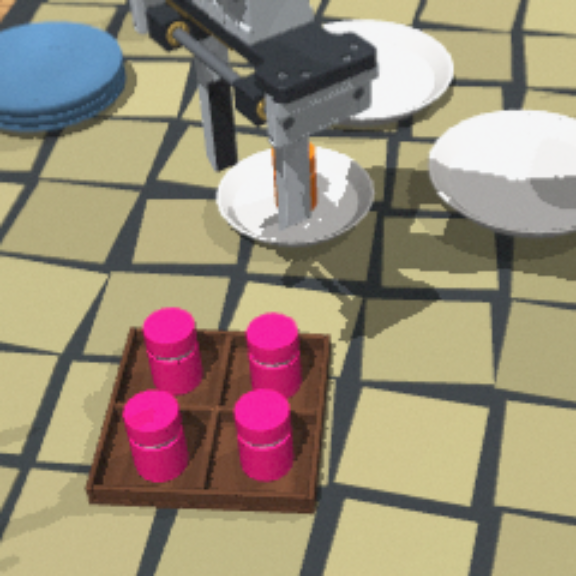

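The tray holds four upright pink pots, with the new one at crop (275,355). The orange pot is in the small saucer behind the finger, and the gripper is clear of everything.

```bash
python3 -c "
from cell import manip
print(manip.sign_off())"
```

```text
the job is handed in; nothing more can be done
None
```

The job is handed in: the orange pot is upright in the smallest white saucer, the tray holds four pink pots, and the arm is clear (about 14 s of the 59 s used; no verdict was returned).

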